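# Lower the cover prop by one hole

### The arm

A 6-joint arm with a two-finger parallel gripper is mounted at the origin on a cart in front of the work surface, level with it; the furniture and walls round the work are solid. World frame = base frame: x ahead of the robot, y to its left, z up, the work surface at z = 0. Lengths are in m, angles in degrees, forces in N, time in s.
With the tool pointing down it reaches from about 0.4 to 0.825 m from the base axis. Payload 7 kg.
Tool frame: the origin (TCP) lies midway between the tips of the shut fingers; the grasp point (between the pads) lies 19 mm behind it (ctrl.hold_point_z is the distance from the TCP to the grasp point, in m); z points along the fingers, x is the direction in which the jaws open and shut, and the axes are right-handed (so a half turn about z gives the same grasp; the last joint's range is limited). The gripper opens to 88 mm and grips with 3 to 60 N. Pads are 19 mm wide; open, the fingers measure 130 mm over their backs; the gripper's body (78 mm by 193 mm) begins 47 mm behind the grasp point.
Start: joints at [-52.477, 20.546, 0.682, 0, -70.136, -16.507], TCP at [0.242, -0.63, 0.227] pointing down, gripper open.
Joint ranges: [-176.03, 176.03], [-82.01, 121.73], [-58.28, 71.71], [-173.87, 95.51], [-174.79, -0.11], [-173.66, 173.66]. Speed limits (degrees/s): [136.94, 136.94, 172.46, 180, 180, 180].

### API

Orientations are given as [roll, pitch, yaw] about the fixed x, y, z axes, in that order (R = Rz(yaw) Ry(pitch) Rx(roll)).
In Python, from plant import ctrl gives the robot as it stands.
- The arm moves only by the tool apply_moves, never from a script. Its argument "motion" is a list of rows, each a list of 2 entries, a list of its own where there are three numbers: the shift along the world's x, y, z in cm, then the turn about the world's z in degrees. In form: [[[tx, ty, tz], roll], ...]. A call has 1 to 10 rows; each row is the pose to reach, as a shift and turn from the pose commanded when the call began; what a row does not reach only later rows make up. A row lasts 1/10 s, in which the tool goes at most 50 mm and 8.59 degrees, less where a joint would pass 70% of its speed; a pose out of reach is approached as far as the arm can. A call with a gripper value outside its range is refused whole. "hand" is the finger opening in cm, from 0 to 8.76, set as the call begins (left out, the last holds). The fingers move at their own pace and stop on an object; the grip force is fixed at half the most. Time passes only in rows, so rows that repeat a pose let the fingers close. It gives the time, the measured TCP pose, the force and the opening at its end, in the units of the state.
- ctrl.get_obs(): the state, without advancing time (a new reading comes with each control period).
- ctrl.snapshot(name): name is "scene" or "top" or "wrist"; returns (picture, depth): 400x640x3 uint8, blue, green, red; 400x640 float32, m along the optical axis (not along the pixel's ray), 0 where there is no reading.
- ctrl.camera_model(name): a dict with "fx", "fy", "cx", "cy" (pixels), "k1" (the pictures are not rectified: a ray, as slopes to the right and down, at radius r is drawn at 1 + k1 r^2 times it, then the intrinsics apply), "cam_to_world" (4x4, takes a point from camera to world coordinates); the wrist camera has in their place "tool_from_camera" (4x4, takes a point from camera to tool coordinates, whose origin is the TCP and whose axes are the tool frame's). Camera axes: x right, y down, z forward; pixel columns grow to the right and rows downward; lengths in m; the calibration is good to about 2 mm. A picture is of the moment at which its call begins: read the wrist's pose just before it. camera_model takes no time and is no camera call.
- ctrl.close_job(): hands the job in, once; it reports no verdict.
The state is a dict: "clock": time; "joint_pos": joint angles; "qvel": joint speeds; "tau": joint torques, N m; "tool_pos": TCP position; "orientation": TCP orientation; "force": force on the tool from outside, world axes, zero at the start; "moment": the same for the moment, N m; "opening": finger opening in m.
Only numpy, scipy, OpenCV 4.12 (cv2) and the standard library are available. Lean on these libraries where they do the work, as an engineer would, in place of code of your own. Each camera call takes 0.05 s, during which the arm holds its last target.

### The job

The telescoping prop that holds up the dust cover stands one hole too high. Press the spring button on top of its wooden cross bar to free it, let the button go once the bar has started down, and push the bar down until the catch clicks into the very next hole, with the button standing fully out again. Do it gently, never forcing the prop against its catch, and leave the dye cup, the dough ball and the petal cutter beside it where they are.

Things in the scene. Friction and masses are not known exactly. Their poses are not given: they have to be found in the camera images.
- stand: the prop, fixed to the table: steel foot 150x110x12 mm, upright aluminium outer tube 32 mm wide (36 at its mouth), 138 mm high, and an inner steel tube with a wooden cross bar. Origin: centre of the foot's underside, y along the bar, -x the side with three holes. Drilled by hand: the second is 31 to 53 mm below the first (not known closer), the third 84 mm. The catch has 1.5 mm of play in each.
- bar (a joint): how far the cross bar has come down, m: about 0 with the catch in the first hole (start), 0.031 to 0.053 in the next, 0.084 in the last, 0.085 bottomed. It slides vertically and stays where left; with the catch free about 4 to 7 N of push moves it down. Latched it gives only 1 to 3 mm before it stops and the push grows steeply; over 22 N harms the catch.
- button (a joint): how far the button is pressed in, m: 0 fully out (catch in a hole), about 0.004 while the released catch rides on the tube wall between holes, 0.007 fully pressed. Above 0.005 the catch is clear of its hole. The spring takes 2.4 N at first, 5.2 N fully pressed. While the button is held in, the catch passes the holes without clicking.
- button_top (a point): centre of the top face of the button, a round steel button 20 mm wide in the middle of the cross bar, standing 8 mm out of the bar's top at start (1 mm when fully pressed) and moving straight down; it faces up.
- bar_left (a point): point on the top face of the cross bar, 42 mm from the button's axis toward the prop's +y; a place to push the bar down without touching the button. The bar is 124 mm long along the prop's y, 32 mm wide and 24 mm high, its top about 256 mm above the table at start.
- bar_right (a point): the same on the other side, 42 mm from the button's axis toward the prop's -y.
- dye_cup: small white cup with dye paste, 62 mm wide and 32 mm high, beside the prop; origin at the centre of its underside. To be left alone.
- ball: ball of pink dough, about 52 mm wide and 38 mm high, on the prop's other side; origin at the centre of its underside. To be left alone.
- petal_cutter: tin petal cutter, about 40 mm wide and 23 mm high, before the prop; origin at the centre of its underside. To be left alone.

How it is judged:
By the outcome, as a careful person would: the job done as asked, in the order asked, and still so for the second after the job is handed in, with the robot touching nothing.
It also fails if it takes over 42 s, if anything falls off the work surface, if the arm or the gripper's body presses on something with over 40 N, if the wrist force passes 120 N, or if a joint passes its speed limit or range.

## Working session

There is one attempt and no reset: what is moved stays moved. The work goes in short steps, Python scripts to look and compute and a tool call to move; the robot and the scene stay as the last step left them, time stands still between calls to the robot, and variables do not carry over. Pictures are saved under pics/ and viewed, and the job is handed in when it is done.

Besides the shell and the picture viewer there is one more tool, called after ">>>" by a JSON object that holds its "name" and its "arguments". apply_moves: Moves the arm, as the interface text tells. Its arguments: {"type":"object","properties":{"motion":{"type":"array"},"hand":{"type":"number"}},"required":["motion"]}

```bash
mkdir -p pics; ls
python3 - <<'E'
from plant import ctrl
import cv2,numpy as np
print(ctrl.get_obs())
for n in ("scene","top"):
    p,d=ctrl.snapshot(n); cv2.imwrite(f"pics/{n}0.png",p); np.save(f"pics/{n}0.npy",d)
    print(n,ctrl.camera_model(n))
print(ctrl.camera_model("wrist"))
E
```

```text
pics
{'clock': 0.0, 'joint_pos': array([-5.24761003e+01,  2.05928007e+01,  6.34585543e-01, -2.13099783e-02,
       -7.01342255e+01, -1.65079331e+01]), 'qvel': array([-0.03527609, -0.13234051,  0.0803671 ,  0.00739235,  0.1209864 ,
        0.0345837 ]), 'tau': array([-3.04068762e-04, -5.82717705e+01,  2.93073070e+01,  6.99728519e+00,
        7.17966323e-03, -1.61358962e-04]), 'tool_pos': array([ 0.24190056, -0.6296565 ,  0.22560968]), 'orientation': array([-1.79992937e+02, -9.43230714e-02,  1.11008703e+02]), 'force': array([-0.09679541, -0.56445821,  0.58592839]), 'moment': array([-0.00200378, -0.00098437,  0.015282  ]), 'opening': 0.08743044659003506}
scene {'fx': 383.9888134439363, 'fy': 383.9888134439363, 'cx': 328.58162278985833, 'cy': 202.1795070628954, 'k1': -0.038209368874116904, 'cam_to_world': array([[-0.86061734, -0.28555941,  0.42165582,  0.17123364],
       [-0.50893689,  0.45315394, -0.73187071,  0.6764066 ],
       [ 0.01791757, -0.84445683, -0.53532385,  0.63081935],
       [ 0.        ,  0.        ,  0.        ,  1.        ]])}
top {'fx': 468.6788767726559, 'fy': 468.6788767726559, 'cx': 326.71195656522355, 'cy': 196.4435729205332, 'k1': -0.1228191552608015, 'cam_to_world': array([[-0.02510491, -0.99518453,  0.09474959,  0.4402393 ],
       [-0.99951078,  0.02675606,  0.01619633,  0.0487305 ],
       [-0.01865347, -0.09429663, -0.99536938,  1.13274459],
       [ 0.        ,  0.        ,  0.        ,  1.        ]])}
{'fx': 299.37886603793703, 'fy': 299.37886603793703, 'cx': 319.67443074832687, 'cy': 202.03936445849334, 'k1': -0.022569080515134145, 'tool_from_camera': array([[ 9.99998376e-01, -9.08915050e-04, -1.55629545e-03,
        -4.19805187e-04],
       [ 1.33487539e-03,  9.53706254e-01,  3.00736762e-01,
        -8.18409411e-02],
       [ 1.21090454e-03, -3.00738351e-01,  9.53705918e-01,
        -1.58595965e-01],
       [ 0.00000000e+00,  0.00000000e+00,  0.00000000e+00,
         1.00000000e+00]])}
```

View pics/scene0.png

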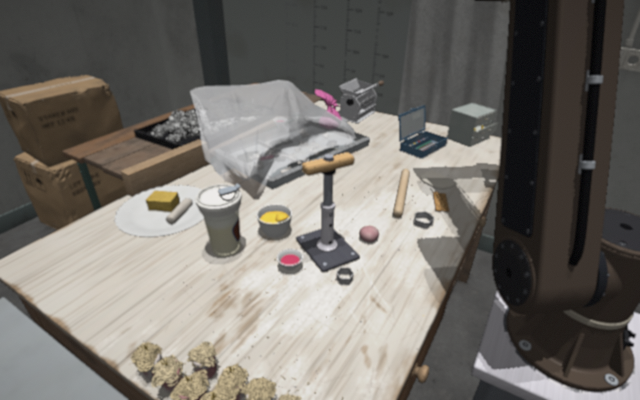

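View pics/top0.png

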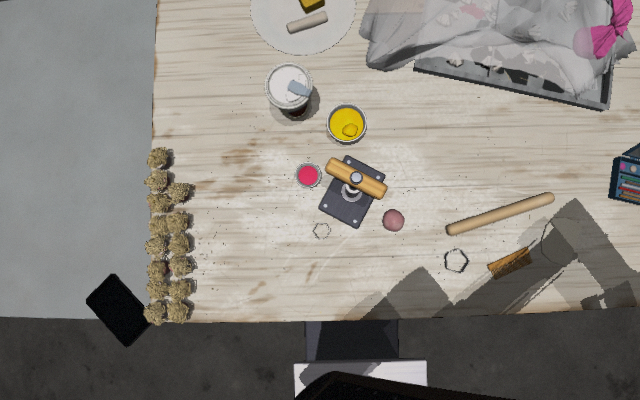

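The top view shows the bar from about (330,163) to (384,194), with the button near (356,178). I'll enlarge it and measure.

```bash
cat > h.py <<'E'
import numpy as np,cv2
from plant import ctrl
def ray(m,u,v):
    K=np.array([[m['fx'],0,m['cx']],[0,m['fy'],m['cy']],[0,0,1]])
    # r' = r(1+k1 r^2)
    p=cv2.undistortPoints(np.array([[[u,v]]],float),K,np.array([m['k1'],0,0,0.]))[0,0]
    return np.array([p[0],p[1],1.])
def world(m,T,u,v,d): return (T@np.append(ray(m,u,v)*d,1))[:3]
def atz(m,T,u,v,z):
    r=T[:3,:3]@ray(m,u,v); s=(z-T[2,3])/r[2]; return T[:3,3]+s*r
def proj(m,T,P):
    c=np.linalg.inv(T)@np.append(P,1); x,y=c[0]/c[2],c[1]/c[2]; f=1+m['k1']*(x*x+y*y)
    return m['fx']*x*f+m['cx'],m['fy']*y*f+m['cy']
def crop(p,x0,y0,w,h,s,name):
    cv2.imwrite(name,cv2.resize(p[y0:y0+h,x0:x0+w],None,fx=s,fy=s,interpolation=cv2.INTER_CUBIC))
E
python3 - <<'E'
from h import *
p=cv2.imread('pics/top0.png');d=np.load('pics/top0.npy');m=ctrl.camera_model('top');T=m['cam_to_world']
crop(p,310,140,90,70,8,'pics/top0c.png')
for u,v in [(356,178),(341,168),(372,188),(330,163),(384,194)]:
    print(u,v,d[v,u],world(m,T,u,v,d[v,u]),atz(m,T,u,v,.256))
# bar top points
mm=[]
for v in range(145,205):
  for u in range(315,395):
    if d[v,u]>0:
      w=world(m,T,u,v,d[v,u])
      if .247<w[2]<.275: mm.append((u,v,*w))
mm=np.array(mm);print(len(mm));xy=mm[:,2:4];print(mm.mean(0),(xy.max(0)+xy.min(0))/2)
print(cv2.minAreaRect(xy.astype(np.float32)*1000), np.percentile(mm[:,4],[5,50,95,100]))
p=cv2.imread('pics/scene0.png');crop(p,285,140,90,70,8,'pics/scene0c.png')
E
```

```text
356 178 0.8743544 [0.55597652 0.00732171 0.2646658 ] [0.55713189 0.00690834 0.256     ]
341 168 0.88548315 [0.5769709  0.03463667 0.25592823] [0.57695971 0.03463783 0.256     ]
372 188 0.87823135 [ 0.53708286 -0.02239145  0.25848887] [ 0.53735856 -0.02259393  0.256     ]
330 163 0.89064366 [0.5877582  0.05520488 0.25210524] [0.58710578 0.05517625 0.256     ]
384 194 0.8858137 [ 0.52605118 -0.04546915  0.2494456 ] [ 0.52541443 -0.04477016  0.256     ]
1074
[3.55680633e+02 1.78078212e+02 5.57108942e-01 7.53975665e-03
 2.55515122e-01] [0.5582969  0.00777203]
((558.0700073242188, 7.573146820068359), (123.85955810546875, 32.25261306762695), 60.58631896972656) [0.25043067 0.25526271 0.26269733 0.2693006 ]
```

View pics/top0c.png

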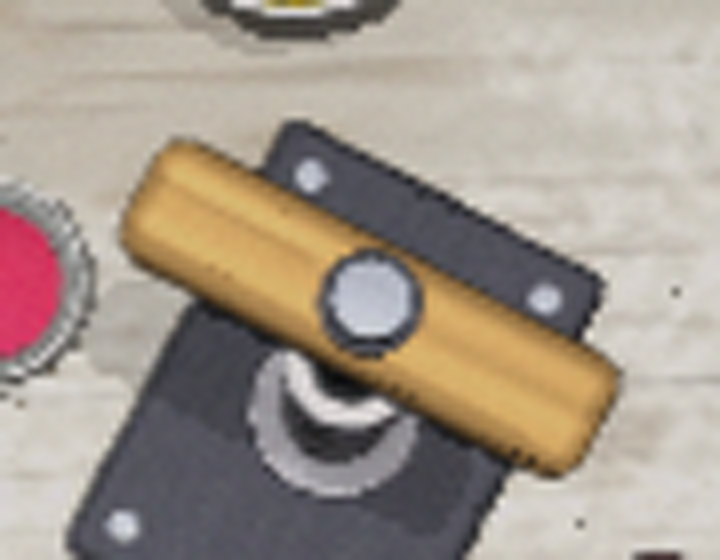

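View pics/scene0c.png

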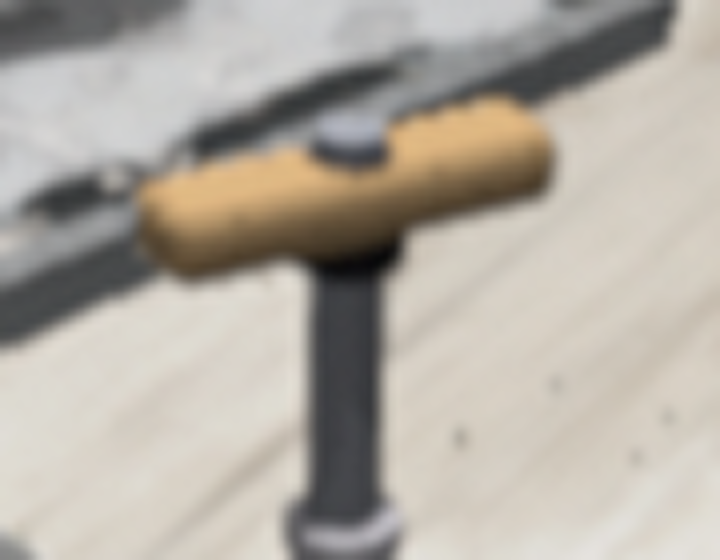

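The button centre is at about (356.2,177.4) in the image, which puts it near (0.557, 0.007, 0.264). The bar's axis lies at about 60.6°. Next I'll move above it with the fingers along the bar.

>>> {"name": "apply_moves", "arguments": {"motion": [[[0,0,5],0],[[3,5,9],-8],[[5,10,13],-16],[[8,15,13],-24],[[10,20,13],-32],[[12.5,25,13],-40],[[15,30,13],-48],[[17.5,35,13],-50.4],[[20,40,13],-50.4],[[22,44.5,13],-50.4]], "hand": 0}}

```text
clock: 1.1
tool_pos: [0.4287, -0.2538, 0.3562]
orientation: [-180.0, -0.0, 60.6]
force: [1.0, -0.7, -0.4]
opening: 0.0132
```

>>> {"name": "apply_moves", "arguments": {"motion": [[[2.4,4.8,0],0],[[5,10,0],0],[[7.5,15,0],0],[[9.5,19.2,0],0],[[9.5,19.2,0],0],[[9.5,19.2,0],0],[[9.5,19.2,0],0]]}}

```text
clock: 1.8
tool_pos: [0.5232, -0.0638, 0.3559]
orientation: [-180.0, 0.0, 60.7]
force: [-0.6, 0.6, -0.9]
opening: 0.0005
```

```bash
cat > w.py <<'E'
from h import *
from scipy.spatial.transform import Rotation as R
def wrist(n):
    o=ctrl.get_obs(); p,d=ctrl.snapshot('wrist'); m=ctrl.camera_model('wrist')
    B=np.eye(4);B[:3,:3]=R.from_euler('xyz',o['orientation'],degrees=True).as_matrix();B[:3,3]=o['tool_pos']
    T=B@m['tool_from_camera']; cv2.imwrite(f'pics/{n}.png',p); np.savez(f'pics/{n}.npz',d=d,T=T)
    print(o['clock'],o['tool_pos'],o['orientation'],o['force'],o['opening'],o['joint_pos'])
    return p,d,m,T
E
python3 -c "
from w import *
wrist('w1')"
```

```text
1.8 [ 0.52319245 -0.06384386  0.35589256] [-1.79964024e+02  3.72572415e-02  6.06570625e+01] [-0.59392641  0.55416585 -0.93989468] 0.000521569414998453 [ 1.43839876e+01  3.08126760e+00 -5.05392827e+00  2.07679520e-03
 -8.19165550e+01 -1.33727230e+02]
```

View pics/w1.png

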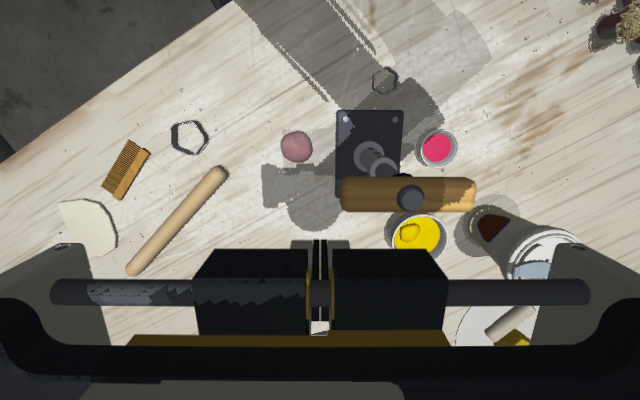

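The wrist view shows the button at about (411,197) and the bar spanning u 341 to 477. I'll refine the button position from this view.

Run:
```python
from h import *
p=cv2.imread('pics/w1.png');z=np.load('pics/w1.npz');d,T=z['d'],z['T'];m=ctrl.camera_model('wrist')
crop(p,330,160,160,75,5,'pics/w1c.png')
pts=[]
for v in range(170,220):
  for u in range(330,490):
    if d[v,u]>0:
      w=world(m,T,u,v,d[v,u])
      if .245<w[2]<.275: pts.append(w)
pts=np.array(pts);print(len(pts),cv2.minAreaRect(pts[:,:2].astype(np.float32)*1000),np.percentile(pts[:,2],[5,50,95]))
b=pts[pts[:,2]>.2605];print(len(b),b.mean(0),(b.max(0)+b.min(0))/2,np.ptp(b,axis=0),np.median(b[:,2]))
print(atz(m,T,411,197,.264))
```

```text
4597 ((558.084716796875, 7.270694732666016), (121.9464111328125, 31.576921463012695), 60.5394172668457) [0.25068259 0.25691643 0.26514745]
411 [0.55805275 0.0077177  0.26509267] [0.55871587 0.00783822 0.26416919] [0.01913187 0.01942755 0.00725821] 0.26532221887501806
[0.55601876 0.00854043 0.264     ]
```

View pics/w1c.png

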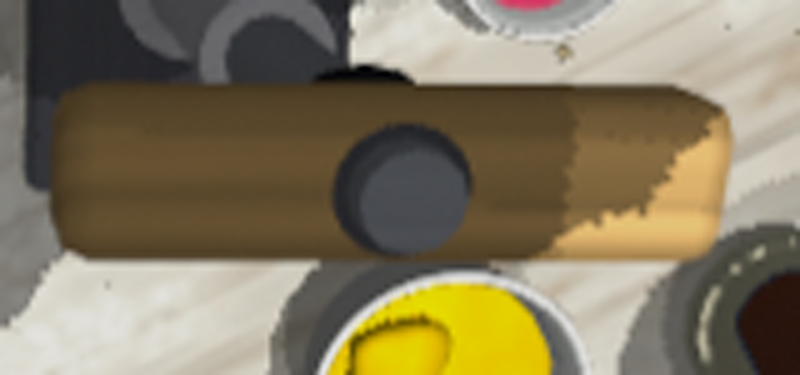

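>>> {"name": "apply_moves", "arguments": {"motion": [[[1.7,3.5,-2],0],[[3.5,7.1,-4],0],[[3.5,7.1,-6],0],[[3.5,7.1,-8],0],[[3.5,7.1,-8],0],[[3.5,7.1,-8],0],[[3.5,7.1,-8],0]]}}

```text
clock: 2.55
tool_pos: [0.559, 0.0065, 0.2778]
orientation: [179.9, -0.1, 60.6]
force: [0.3, 0.1, 0.2]
opening: 0.0003
```

Run:
```python
from h import *
o=ctrl.get_obs();print(o['clock'],o['tool_pos'],o['orientation'],o['force'])
p,d=ctrl.snapshot('scene');cv2.imwrite('pics/scene1.png',p);crop(p,285,120,90,80,8,'pics/scene1c.png')
```

```text
2.55 [0.55899598 0.00646389 0.27781735] [ 1.79896419e+02 -7.39899833e-02  6.05568925e+01] [0.29775113 0.14940733 0.2121414 ]
```

View pics/scene1c.png

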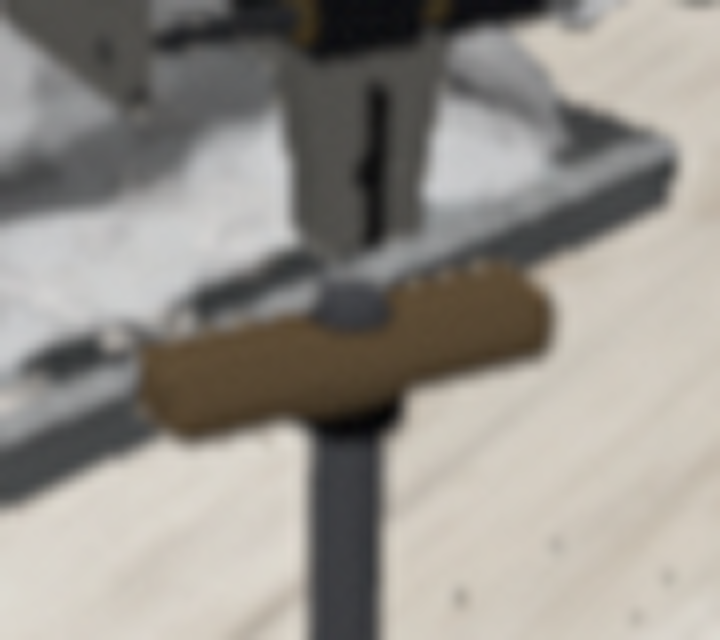

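The fingertips are centred over the button, so I'll press gently.

>>> {"name": "apply_moves", "arguments": {"motion": [[[0,0,-0.4],0],[[0,0,-0.8],0],[[0,0,-1.0],0],[[0,0,-1.2],0],[[0,0,-1.3],0],[[0,0,-1.4],0],[[0,0,-1.5],0],[[0,0,-1.6],0]]}}

```text
clock: 3.4
tool_pos: [0.5584, 0.0072, 0.2604]
orientation: [180.0, 0.0, 60.6]
force: [-2.3, 0.2, 4.6]
opening: 0.0005
```

>>> {"name": "apply_moves", "arguments": {"motion": [[[0,0,-0.1],0],[[0,0,-0.2],0],[[0,0,-0.2],0]]}}

```text
clock: 3.7
tool_pos: [0.5584, 0.0072, 0.2581]
orientation: [-180.0, 0.0, 60.6]
force: [-2.6, 0.8, 4.7]
opening: 0.0003
```

>>> {"name": "apply_moves", "arguments": {"motion": [[[0,0,-0.1],0],[[0,0,-0.2],0],[[0,0,-0.2],0]]}}

```text
clock: 4.0
tool_pos: [0.5585, 0.0073, 0.2561]
orientation: [-180.0, 0.0, 60.6]
force: [-3.8, -0.4, 4.3]
opening: 0.0002
```

>>> {"name": "apply_moves", "arguments": {"motion": [[[0,0,-0.1],0],[[0,0,-0.2],0],[[0,0,-0.3],0],[[0,0,-0.3],0]]}}

```text
clock: 4.4
tool_pos: [0.5585, 0.0072, 0.2531]
orientation: [180.0, 0.0, 60.6]
force: [-1.6, -0.8, 4.6]
opening: 0.0006
```

>>> {"name": "apply_moves", "arguments": {"motion": [[[0,0,-0.1],0],[[0,0,-0.2],0],[[0,0,-0.3],0],[[0,0,-0.3],0]]}}

```text
clock: 4.8
tool_pos: [0.5585, 0.0073, 0.2501]
orientation: [180.0, 0.0, 60.6]
force: [-1.4, -0.9, 4.0]
opening: 0.0002
```

Run:
```python
from h import *
o=ctrl.get_obs();print(o['clock'],o['tool_pos'],o['orientation'],o['force'])
p,d=ctrl.snapshot('scene');cv2.imwrite('pics/scene2.png',p);crop(p,285,120,90,80,8,'pics/scene2c.png')
```

```text
4.8 [0.55852268 0.00725727 0.2500938 ] [1.79997983e+02 5.30474671e-04 6.06143022e+01] [-1.37263105 -0.86193567  3.97720439]
```

View pics/scene2c.png

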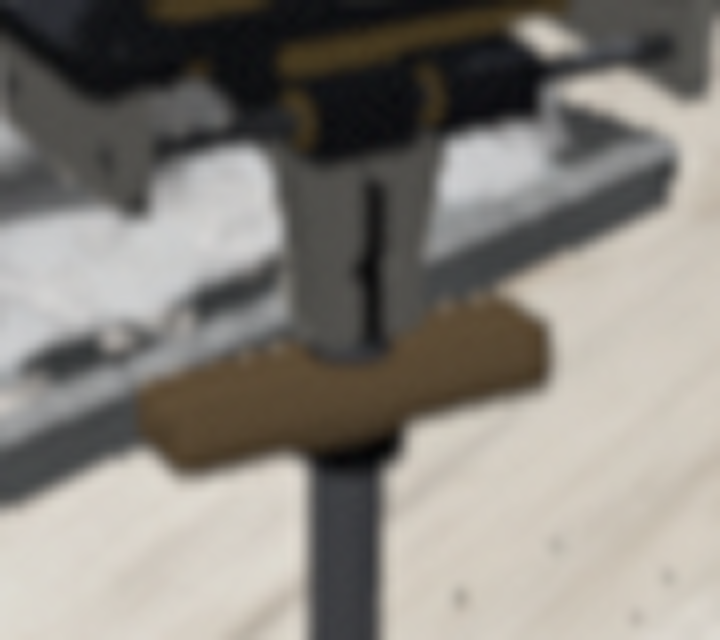

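The bar has dropped about 8 mm with the button held in. Now I'll release the button, then open the fingers so they straddle it.

>>> {"name": "apply_moves", "arguments": {"motion": [[[0,0,0.5],0],[[0,0,2],0],[[0,0,4],0]]}}

```text
clock: 5.15
tool_pos: [0.5582, 0.0075, 0.2897]
orientation: [-179.9, 0.1, 60.6]
force: [-0.7, -0.6, 0.8]
opening: 0.0003
```

>>> {"name": "apply_moves", "arguments": {"motion": [[[0,0,0],0],[[0,0,0],0],[[0,0,0],0],[[0,0,0],0],[[0,0,0],0],[[0,0,0],0],[[0,0,0],0],[[0,0,0],0]], "hand": 7.6}}

```text
clock: 5.95
tool_pos: [0.5585, 0.0073, 0.2902]
orientation: [-180.0, 0.0, 60.6]
force: [0.7, -0.1, 0.1]
opening: 0.0591
```

Run:
```python
from w import *
p,d,m,T=wrist('w3')
cv2.imwrite('pics/w3v.png',p)
p,d=ctrl.snapshot('scene');cv2.imwrite('pics/scene3.png',p);crop(p,285,120,90,80,8,'pics/scene3c.png')
```

```text
5.95 [0.55846666 0.00729118 0.29016239] [-1.79997092e+02  3.54466748e-03  6.06189869e+01] [ 0.66593522 -0.12434715  0.10955773] 0.0590656884191374 [ 2.08328529e+01  7.51876886e+00 -8.38337756e+00  3.51745393e-05
 -7.41024382e+01 -1.40213876e+02]
```

View pics/w3.png

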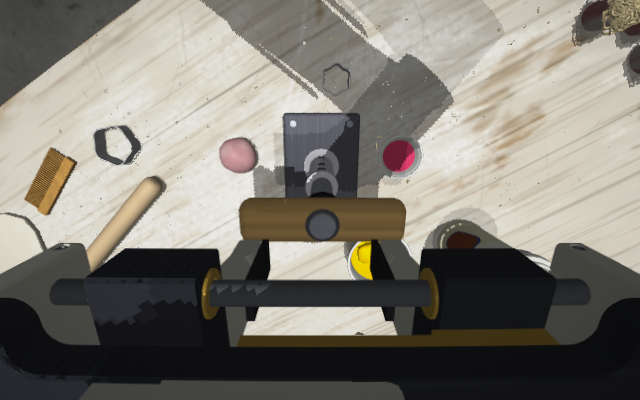

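View pics/scene3c.png

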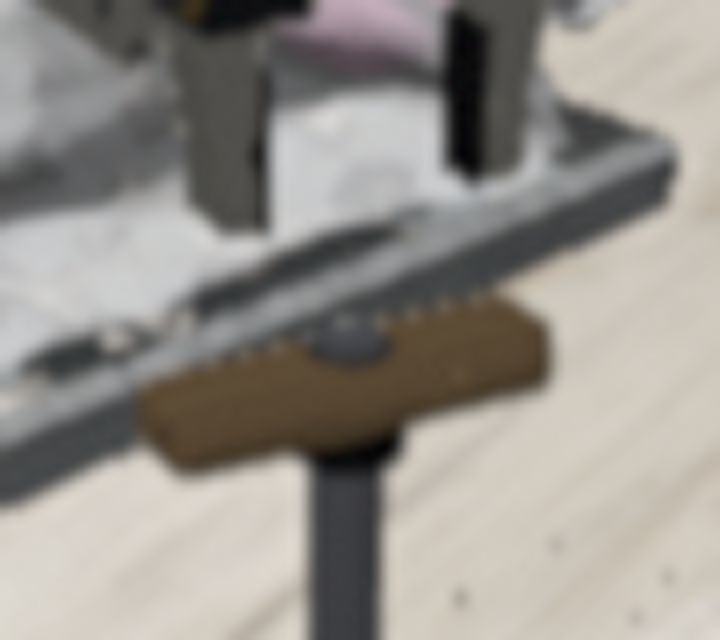

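The bar has stayed down and the button is partly out, riding on the wall. Now I'll come down with the straddling fingers.

>>> {"name": "apply_moves", "arguments": {"motion": [[[0,0,-0.5],0],[[0,0,-1],0],[[0,0,-1.5],0],[[0,0,-2.5],0],[[0,0,-3.2],0],[[0,0,-3.6],0],[[0,0,-3.8],0],[[0,0,-3.9],0],[[0,0,-4.0],0],[[0,0,-4.1],0]]}}

```text
clock: 7.05
tool_pos: [0.5586, 0.0073, 0.2494]
orientation: [180.0, -0.0, 60.6]
force: [0.2, 0.1, 0.5]
opening: 0.0763
```

>>> {"name": "apply_moves", "arguments": {"motion": [[[0,0,-0.1],0],[[0,0,-0.2],0],[[0,0,-0.3],0],[[0,0,-0.4],0]]}}

```text
clock: 7.45
tool_pos: [0.5586, 0.0073, 0.246]
orientation: [180.0, -0.0, 60.6]
force: [-3.2, 1.0, 6.9]
opening: 0.0758
```

>>> {"name": "apply_moves", "arguments": {"motion": [[[0,0,-0.1],0],[[0,0,-0.2],0],[[0,0,-0.3],0],[[0,0,-0.4],0],[[0,0,-0.5],0],[[0,0,-0.6],0],[[0,0,-0.7],0],[[0,0,-0.8],0],[[0,0,-0.9],0],[[0,0,-1.0],0]]}}

```text
clock: 8.45
tool_pos: [0.5585, 0.0073, 0.2362]
orientation: [180.0, -0.0, 60.6]
force: [-3.5, 0.1, 7.7]
opening: 0.0758
```

>>> {"name": "apply_moves", "arguments": {"motion": [[[0,0,-0.1],0],[[0,0,-0.2],0],[[0,0,-0.3],0],[[0,0,-0.4],0],[[0,0,-0.5],0],[[0,0,-0.6],0]]}}

```text
clock: 9.05
tool_pos: [0.5586, 0.0073, 0.2302]
orientation: [180.0, -0.0, 60.6]
force: [-3.4, 0.2, 6.1]
opening: 0.0761
```

>>> {"name": "apply_moves", "arguments": {"motion": [[[0,0,-0.05],0],[[0,0,-0.1],0],[[0,0,-0.15],0],[[0,0,-0.2],0]]}}

```text
clock: 9.45
tool_pos: [0.5586, 0.0073, 0.2282]
orientation: [180.0, -0.0, 60.6]
force: [-3.0, 1.0, 6.5]
opening: 0.0759
```

>>> {"name": "apply_moves", "arguments": {"motion": [[[0,0,-0.05],0],[[0,0,-0.1],0]]}}

```text
clock: 9.65
tool_pos: [0.5586, 0.0073, 0.2271]
orientation: [180.0, -0.0, 60.6]
force: [-1.5, -0.6, 3.5]
opening: 0.0759
```

>>> {"name": "apply_moves", "arguments": {"motion": [[[0,0,-0.05],0],[[0,0,-0.1],0]]}}

```text
clock: 9.85
tool_pos: [0.5586, 0.0073, 0.2256]
orientation: [180.0, -0.0, 60.6]
force: [-1.9, 0.8, 4.4]
opening: 0.0761
```

>>> {"name": "apply_moves", "arguments": {"motion": [[[0,0,-0.05],0],[[0,0,-0.1],0]]}}

```text
clock: 10.05
tool_pos: [0.5586, 0.0073, 0.2243]
orientation: [180.0, -0.0, 60.6]
force: [-1.3, 0.2, 3.6]
opening: 0.076
```

>>> {"name": "apply_moves", "arguments": {"motion": [[[0,0,-0.05],0],[[0,0,-0.1],0]]}}

```text
clock: 10.25
tool_pos: [0.5586, 0.0073, 0.2235]
orientation: [180.0, -0.0, 60.6]
force: [-4.7, 0.8, 8.9]
opening: 0.076
```

The force has risen slightly, so I'll check the button in the cameras.

```bash
cat > chk.py <<'E'
from w import *
import sys
n=sys.argv[1]
p,d,m,T=wrist('w'+n)
o=ctrl.get_obs();print(o['force'])
# button and bar heights from wrist depth
Bx=np.array([.5583,.0075]);a=np.radians(60.6);ax=np.array([np.cos(a),np.sin(a)]);
bt=[];br=[]
for v in range(150,300):
  for u in range(230,420):
    if d[v,u]>0:
      w=world(m,T,u,v,d[v,u]); q=w[:2]-Bx; s=q@ax; t=q@np.array([-ax[1],ax[0]])
      if .15<w[2]<.29:
        if np.hypot(s,t)<.007: bt.append(w[2])
        if 14e-3<abs(s)<.03 and abs(t)<.005: br.append(w[2])
print('btn',np.median(bt),len(bt),'bar',np.median(br),len(br),'diff',np.median(bt)-np.median(br))
p,d=ctrl.snapshot('scene');cv2.imwrite(f'pics/scene{n}.png',p);crop(p,285,130,90,80,8,f'pics/scene{n}c.png')
E
python3 chk.py 4
```

```text
10.25 [0.55855968 0.00728019 0.22350945] [ 1.79986109e+02 -2.82907918e-03  6.06225469e+01] [-4.65674653  0.76427393  8.89631972] 0.07600330665628272 [ 2.08344805e+01  9.73807912e+00 -1.44850416e+01  9.72035424e-03
 -6.57658160e+01 -1.40215923e+02]
[-1.67581433  0.15349554  6.39329817]
btn 0.23172355434836137 429 bar 0.22370058881097782 822 diff 0.008022965537383547
```

View pics/scene4c.png

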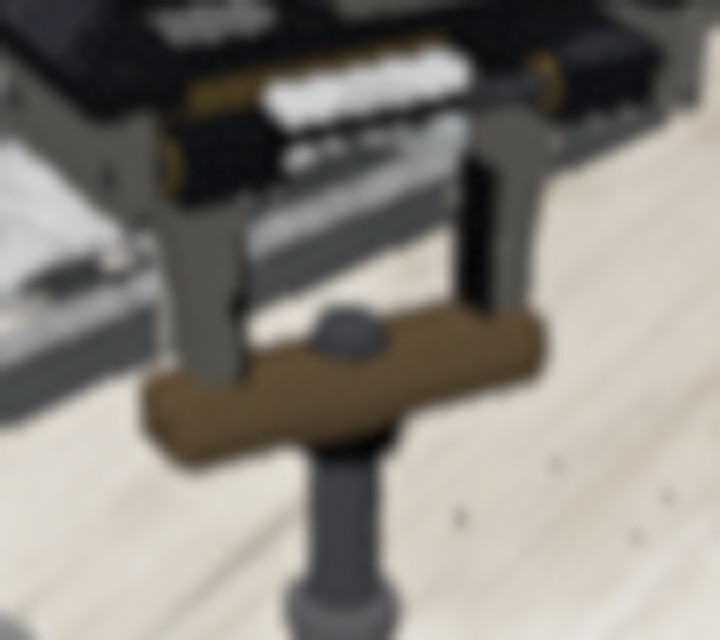

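Run:
```python
# same estimate on earlier pictures: w1 (out, 8 mm), w3 (riding)
from h import *
m=ctrl.camera_model('wrist')
for n in ('w1','w3'):
  z=np.load(f'pics/{n}.npz');d,T=z['d'],z['T']
  Bx=np.array([.5583,.0075]);a=np.radians(60.6);ax=np.array([np.cos(a),np.sin(a)]);bt=[];br=[]
  for v in range(150,300):
   for u in range(230,490):
    if d[v,u]>0:
      w=world(m,T,u,v,d[v,u]); q=w[:2]-Bx; s=q@ax; t=q@np.array([-ax[1],ax[0]])
      if .15<w[2]<.29:
        if np.hypot(s,t)<.007: bt.append(w[2])
        if 14e-3<abs(s)<.03 and abs(t)<.005: br.append(w[2])
  print(n,np.median(bt),len(bt),np.median(br),len(br),np.median(bt)-np.median(br))
```

```text
w1 0.26544983557769375 194 0.25738528228688623 377 0.008064553290807519
w3 0.251022030444252 282 0.24718800145385203 576 0.003834028990399946
```

The button stands 8.0 mm above the bar again, against 3.8 mm while riding. That means the catch is in the next hole with the bar 33.7 mm down. I'll lift off and check again.

>>> {"name": "apply_moves", "arguments": {"motion": [[[0,0,0.3],0],[[0,0,1],0],[[0,0,3],0],[[0,0,6],0],[[0,0,8],0],[[0,0,8],0],[[0,0,8],0],[[0,0,8],0]]}}

```text
clock: 11.15
tool_pos: [0.558, 0.0073, 0.3023]
orientation: [-179.9, 0.1, 60.6]
force: [-0.6, 0.1, -0.3]
opening: 0.076
```

```bash
python3 chk.py 5; python3 -c "
from h import *
p,d=ctrl.snapshot('top');cv2.imwrite('pics/top5.png',p)"
```

```text
11.15 [0.55797824 0.00726196 0.30226631] [-1.79925965e+02  5.03977778e-02  6.06100748e+01] [-0.56320233  0.11629513 -0.32306053] 0.07604463490965242 [ 2.08310491e+01  7.22179565e+00 -7.17125167e+00 -2.54406920e-02
 -7.56930556e+01 -1.40214702e+02]
[-0.33929126 -0.79468602 -0.60699986]
btn 0.2318647375360169 220 bar 0.22385602724223355 435 diff 0.008008710293783361
```

View pics/scene5.png

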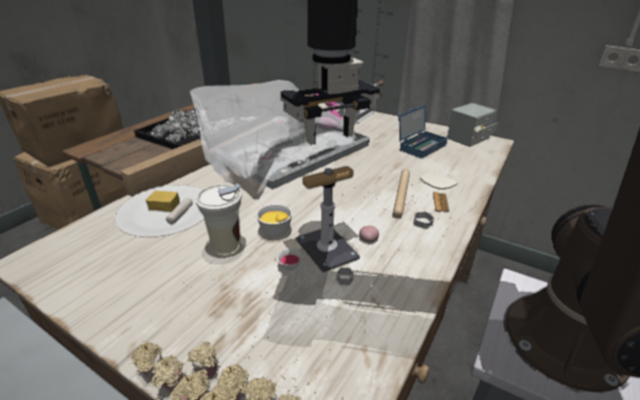

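View pics/scene5c.png

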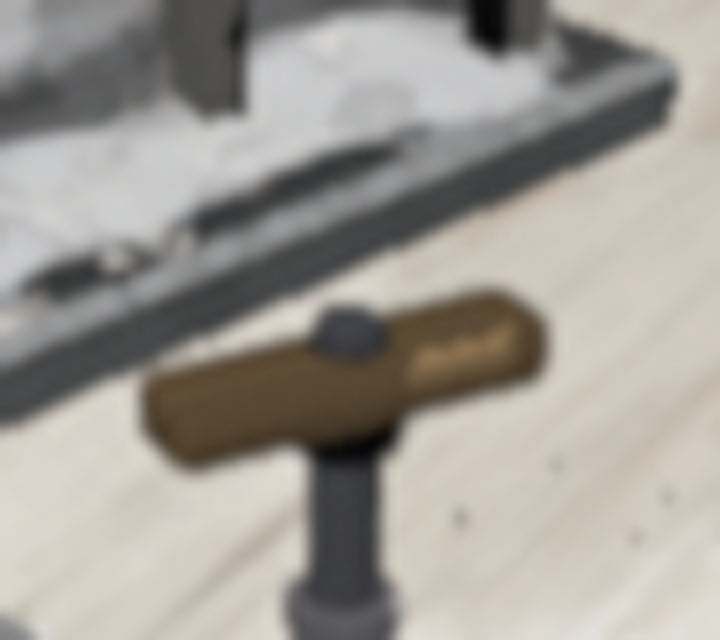

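The button is fully out, the robot is clear, and the cup, ball and cutter are where they were: (290,260), (369,233) and (345,275). I'm handing the job in.

```bash
python3 -c "
from plant import ctrl
print(ctrl.close_job())"
```

```text
the job is handed in; nothing more can be done
None
```

The prop now stands in the next hole down, and the job is handed in at about 11 s of the 42 s allowed.

- **What I did:** I pressed the button with the closed fingertips until the bar had come down about 8 mm, then let it go. I then pushed the bar down with the open fingers on either side of the button. I stopped when the push rose slightly.
- **Forces:** the highest vertical push shown after any move was 8.9 N, against the 22 N limit.
- **Last checks:** with the arm clear, the bar is about 33.5 mm below where it started, which fits the second hole. The button stands 8.0 mm out of the bar, the same as at the start; it was 3.8 mm while the catch rode on the wall. By eye in the last scene picture, the dye cup, dough ball and petal cutter are where they were.

No check failed or disagreed. I did not push again to test that the catch holds, so the evidence for it is the button's height and the slight rise in force.

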